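Slide the flush rule out over the edge and put it in its rest

TASK

The aluminium rule lies sunk in the groove of the scoring stand, where it cannot be gripped: press on it from above and slide it along the groove until its front end sticks out past the open end of the stand, then take it there by its two long edges. Lay it in the channel of the rule rest, flat on the channel floor and with its other end fully home against the stop, and let go of it. Never let the rule fall to the table, and leave the other things on the table where they stand.

Things in the scene. Friction and masses are not known exactly. Their poses are not given: they have to be found in the camera images.
- rule: flat bare aluminium rule, 165 long x 40 wide x 4 thick, about 75 g, loose, black marks along one edge, slides easily on the wood. Origin: centre of its underside; x along its length, y across, z up. At the start it lies in the stand's groove, x along the stand's x, underside 57 mm above the table, only 1 mm proud of the groove's sides. Its -x end is the one to slide out and grip.
- rule_near (a point): middle of the end face of the rule at its -x end (82.5 mm from its middle, half way up its thickness).
- stand: plywood stand, fixed, 190 long (x) x 110 wide x 60 high: slab on two cheeks, left or right of the rest. Origin: centre of its foot on the table; x along its length, z up. In its top a groove along x, centred, 44 wide, 3 deep (floor at 57 mm), closed at x = +85 mm, open at the -x end, which looks towards the robot; the space beyond and below that end is free.
- stand_mouth (a point): middle of the groove's floor at the open end of the stand (x = -95 mm, 57 mm above the table): the edge past which the rule is to stick out.
- rest: wooden rule rest, fixed, 122 long (x) x 90 wide at the foot, 70 above, 55 high. Origin: centre of its foot on the table; x along its length, z up. Channel along its top 48 wide, 10 deep (floor at 45 mm), open at the -x end (x = -61 mm, towards the robot), stop with its face at x = +49 mm. A rule lying home sticks out about 55 mm past the open end, free underneath.
- rest_stop (a point): foot of the stop's face, middle of the channel, on the channel floor (x = +49 mm, 45 mm above the table).
- bottle_a: white bottle with a red-edged label, 41 across x 88 high, bystander between stand and rest, farther back. Origin: centre of its underside.
- glue: yellow glue stick with a dark cap, upright, 28 across x 90 high, bystander between stand and rest, farther forward. Origin: centre of its underside.
- desk_stapler: blue stapler, 129 x 30 x 43 high, bystander on the left. Origin: centre of its underside.
- label_roll: white roll of labels lying flat, 80 across x 50 high, bystander on the right. Origin: centre of its underside.
- bottle_b: white bottle with a red-edged label, 41 across x 88 high, bystander on the left behind the stapler. Origin: centre of its underside.
There are look-alikes about, which are no part of the job. What is shaped like the rest but green is not meant. There is more than one size of the rule; the job needs the smaller.

How it is judged:
On the way:
1. the rule's front end sticks out at least 25 mm past the open end of the stand while the rule still lies in the groove (x of rule_near in the frame of stand_mouth below -0.025 m and z of rule in the frame of stand_mouth below 0.003 m and angle between the z axis of rule and the z axis of stand, either way round below 0.05 rad and x of rule in the frame of stand_mouth above 0 m), for 0.2 s.
At the end, for the whole second after the job is handed in: The rule lies flat in the rest's channel (within 3 mm of its floor, tilted less than 0.04 rad), one end within 5 mm of the stop, at rest and let go of (x of rule in the frame of rest between -0.0385 and -0.028 m and y of rule in the frame of rest between -0.007 and 0.007 m and z of rule in the frame of rest between 0.042 and 0.048 m and angle between the z axis of rule and the z axis of rest, either way round below 0.04 rad and angle between the x axis of rule and the x axis of rest, either way round below 0.12 rad and linear speed of rule below 0.02 m/s and contact force between the fingers and rule below 0.05 N); the robot touches nothing.
It fails at once if the rule falls: its middle comes lower than 30 mm above the table (height (world z) of rule below 0.03 m).
It fails at once if a bystander is shifted more than 30 mm or knocked over (distance of any of bottle_a, glue, desk_stapler, label_roll, bottle_b from where it was at the start of the episode above 0.03 m or angle between any of bottle_a, glue, desk_stapler, label_roll, bottle_b's own z axis and vertical above 0.5 rad).
It also fails if it takes over 58 s, if anything falls off the work surface, if the arm or the gripper's body presses on something with over 40 N, if the wrist force passes 120 N, or if a joint passes its speed limit or range.

ROBOT

A 7-joint arm with a two-finger parallel gripper is mounted at the origin on the work surface; the furniture and walls round the work are solid. World frame = base frame: x ahead of the robot, y to its left, z up, the work surface at z = 0. Lengths are in m, angles in rad, forces in N, time in s.
With the tool pointing down it reaches from about 0.35 to 0.9 m from the base axis. Payload 8.1 kg.
Tool frame: the origin (TCP) lies at the very end of the fingers, on their centre line; the grasp point (between the pads) lies 19 mm behind it; z points along the fingers, y is the line along which they close (so a half turn about z gives the same grasp; the last joint's range is limited). The gripper opens to 92 mm and grips with 3 to 60 N. Pads are 19 mm wide; open, the fingers measure 130 mm over their backs; the gripper's body (75 mm by 190 mm) begins 47 mm behind the grasp point.
Start: joints at [-1.357, 0.434, 0.025, 1.573, -0.012, 1.134, -0.075], TCP at [0.195, 0.594, 0.227] pointing down, gripper open.
Joint ranges: [-2.62, 2.62], [-0.44, 2.09], [-1.27, 1.32], [0.08, 2.57], [-1.32, 4.46], [0.12, 2], [-2.74, 2.74]. Speed limits (rad/s): [2.22, 2.22, 3.01, 3.01, 3.14, 3.14, 3.14].

INTERFACE

Orientations are given as a rotation vector (axis times angle).
In Python, from cell import arm gives the robot as it stands.
- The arm moves only by the shell command python3 -m pendant 'ROWS' [FORCE]. ROWS is a JSON object of lists of equal length, an entry for each row: "slide": the shift along the tool's x, y, z in units of 0.3 m (1.0 is 0.3 m), a list of three; "dr": the turn, a rotation vector about the tool's x, y, z in units of 0.12 rad (1.0 is 0.12 rad), a list of three; "claw": the opening, from 0 (shut) to 1 (fully open). In form: {"slide": [[tx, ty, tz], ...], "dr": [[ax, ay, az], ...], "claw": [claw, ...]}. A call has 1 to 10 rows; each row shifts and turns the commanded pose from where the row before left it, along the tool's axes as they then stand; what a row does not reach is not made up. A row lasts 1/10 s, in which the tool goes at most 50 mm and 8.59 degrees, less where a joint would pass 70% of its speed; a pose out of reach is approached as far as the arm can. A call with a number of a shift or a turn outside -1 to 1 is refused whole. A call with a gripper value outside its range is refused whole. The fingers move at their own pace and stop on an object; FORCE is the grip in N (left out, the last holds). Time passes only in rows, so rows that do not move let the fingers close. It gives the time, the measured TCP pose, the force, the opening and the grip force at its end, in the units of the state.
- arm.observe(): the state, without advancing time (a new reading comes with each control period).
- arm.get_image(name): name is "scene" or "top" or "wrist"; returns the picture (480x640x3 uint8, red, green, blue); there is no depth.
- arm.calibration(name): a dict with "K" (3x3 intrinsics, pixels), "xyz" and "orientation" of the camera in the world. Camera axes: x right, y up, looking along -z (the intrinsics and any distortion apply to the point x, -y, -z); pixel columns grow to the right and rows downward; lengths in m; the calibration is good to about 2 mm. A picture is of the moment at which its call begins: read the wrist's pose just before it. calibration takes no time and is no camera call; for the wrist camera it gives the pose at the moment of the call.
- arm.sign_off(): hands the job in; it is judged then, once.
The state is a dict: "clock": time; "joints": joint angles; "dq": joint speeds; "joint_efforts": joint torques, N m; "position": TCP position; "ee_rot": TCP orientation; "force": force on the tool from outside, world axes, zero at the start; "ft_torque": the same for the moment, N m; "width": opening from 0.0 (shut) to 1.0 (fully open); "gripper_force": force on a finger pad.
Only numpy, scipy, OpenCV 4.12 (cv2) and the standard library are available. Lean on these libraries where they do the work, as an engineer would, in place of code of your own. Each camera call takes 0.05 s, during which the arm holds its last target. There are 200 camera calls.

## Working session

There is one attempt and no reset: what is moved stays moved. The work goes in short steps, Python scripts to look and compute and a shell command to move; the robot and the scene stay as the last step left them, time stands still between calls to the robot, and variables do not carry over. Pictures are saved under pics/ and viewed, at most 14 in all, crops included, and the job is handed in when it is done.

```bash
mkdir -p pics; ls; python3 - <<'E'
from cell import arm
import cv2
for n in("scene","top"):
    cv2.imwrite(f"pics/{n}0.png",arm.get_image(n)[:,:,::-1])
    c=arm.calibration(n);print(n,c)
print(arm.observe())
E
```

```text
pics
scene {'K': array([[586.12687443,   0.        , 319.69883537],
       [  0.        , 586.12687443, 249.87216629],
       [  0.        ,   0.        ,   1.        ]]), 'xyz': array([-0.53389667, -0.52603731,  0.78998618]), 'orientation': array([ 0.90382913, -0.56012786, -0.96153834])}
top {'K': array([[497.85432175,   0.        , 320.22035667],
       [  0.        , 497.85432175, 248.51395668],
       [  0.        ,   0.        ,   1.        ]]), 'xyz': array([0.30077531, 0.00771642, 1.52850127]), 'orientation': array([ 0.10772078, -0.10738562, -1.56750461])}
{'clock': 0.1, 'joints': array([-1.35660596,  0.43513082,  0.02500783,  1.57400235, -0.0115902 ,
        1.13401699, -0.07514278]), 'dq': array([-0.00071612, -0.00145897, -0.00085681, -0.00100336,  0.00153495,
        0.00201268, -0.00095973]), 'joint_efforts': array([ 2.68049815e-03, -6.69127250e+01,  9.87999961e-01, -3.15145290e+01,
       -6.03380590e-02,  3.73479095e-02,  2.57813969e-05]), 'position': array([0.19462776, 0.59343715, 0.22603928]), 'ee_rot': array([-4.95739169e-01, -3.10215872e+00,  2.21608614e-03]), 'force': array([ 0.132003  , -0.35515294,  0.55248218]), 'ft_torque': array([ 0.01570453, -0.02792304,  0.01610917]), 'gripper_force': 0.0, 'width': 0.9985270423230792}
```

View pics/scene0.png

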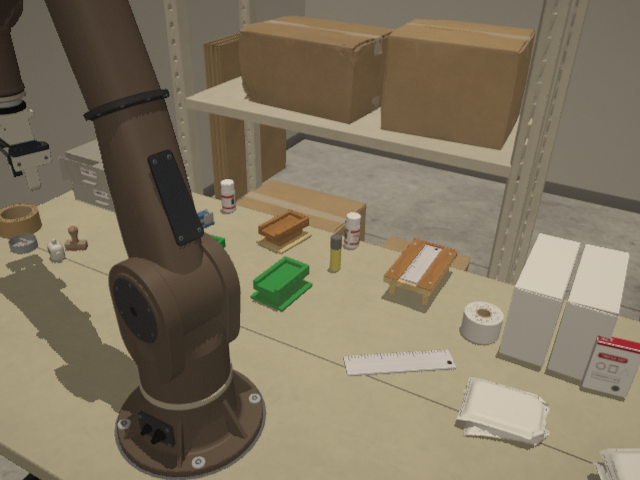

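View pics/top0.png

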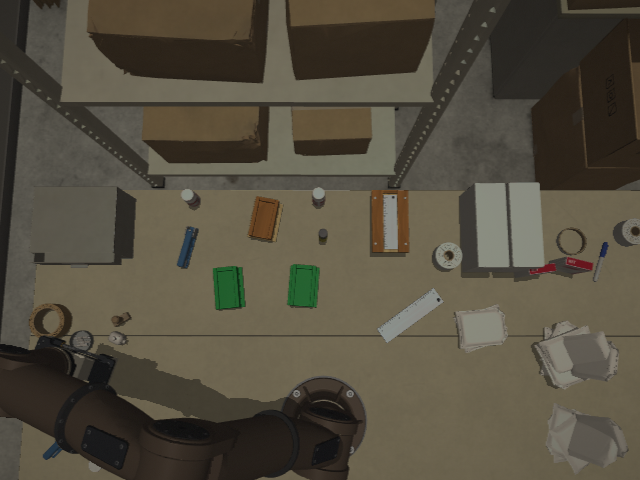

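The scene view shows the wooden stand at about (423,268), with a rule in its groove. The brown rest is at (285,230), bottle_a at (353,231), the glue at (335,253), the label roll at (482,322) and bottle_b at (228,196). The top view shows the stand at (390,222), the rest at (265,219) and the stapler at (187,247).

What could be mistaken for what I want (top view pixels):
- **Rule:** the one in the groove at (390,222) is the smaller. The larger one lies on the table at (411,315). I choose (390,222).
- **Rest:** the brown one at (265,219), against the green ones at (229,288) and (304,286). I choose (265,219).

Next is a close crop to check this.

```bash
python3 - <<'E'
import cv2,numpy as np
t=cv2.imread("pics/top0.png");s=cv2.imread("pics/scene0.png")
a=cv2.resize(t[180:270,235:425],None,fx=4,fy=4,interpolation=cv2.INTER_CUBIC)
b=cv2.resize(s[200:310,250:470],None,fx=3.45,fy=3.45,interpolation=cv2.INTER_CUBIC)[:,:760]
b=cv2.resize(b,(480,240)) if False else b
cv2.imwrite("pics/crop1.png",a);cv2.imwrite("pics/crop2.png",b)
E
cat > h.py <<'E'
import numpy as np,cv2
from scipy.spatial.transform import Rotation as R
def P(c):
    Rw=R.from_rotvec(c["orientation"]).as_matrix()@np.diag([1,-1,-1])
    return c["K"],Rw,np.array(c["xyz"])
def ray(c,uv):
    K,Rw,o=P(c);d=Rw@np.linalg.inv(K)@[uv[0],uv[1],1];return o,d/np.linalg.norm(d)
def at_z(c,uv,z):
    o,d=ray(c,uv);return o+d*(z-o[2])/d[2]
def tri(obs):
    A=np.zeros((3,3));b=np.zeros(3)
    for c,uv in obs:
        o,d=ray(c,uv);M=np.eye(3)-np.outer(d,d);A+=M;b+=M@o
    x=np.linalg.solve(A,b)
    return x,[np.linalg.norm(np.cross(x-ray(c,uv)[0],ray(c,uv)[1])) for c,uv in obs]
def proj(c,p):
    K,Rw,o=P(c);q=K@(Rw.T@(np.array(p)-o));return q[:2]/q[2]
E
```

```text
(no output)
```

View pics/crop1.png

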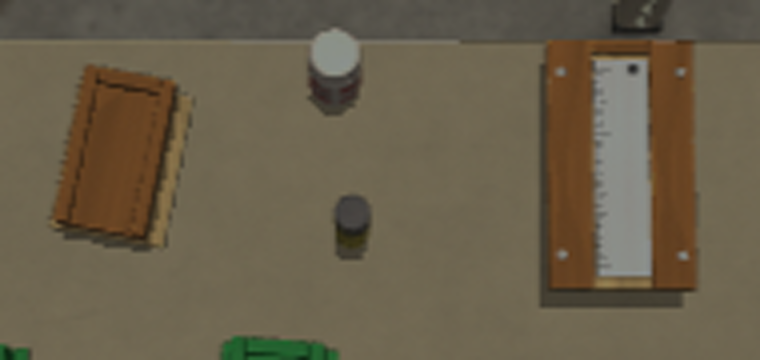

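View pics/crop2.png

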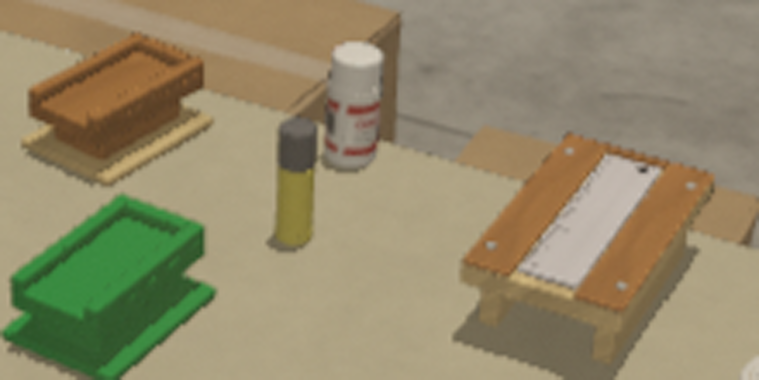

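The crops confirm the choice. In crop 1 the short rule's near end is at (596–651,276), with the stand's open edge at row 289. The rest's stop is at the top, from (88,66) to (175,82), and its open end is at the bottom, from (55,222) to (148,238).

```bash
python3 - <<'E'
from h import *
from cell import arm
T=arm.calibration("top");S=arm.calibration("scene")
ft=lambda p:(235+(p[0]+.5)/4-.5,180+(p[1]+.5)/4-.5)
fs=lambda p:(250+(p[0]+.5)/3.45-.5,200+(p[1]+.5)/3.45-.5)
pairs=dict(sNL=((550,289),(462,265)),sNR=((695,289),(622,307)),sFL=((548,41),(568,135)),sFR=((694,41),(713,177)),
 rNL=((596,276),(518,272)),rNR=((651,276),(580,290)),rFL=((594,57),(603,154)),rFR=((649,57),(660,167)),
 bFL=((88,66),(137,37)),bFR=((175,82),(203,70)),bNL=((53,222),(30,95)),bottle=((335,48),(357,55)),glue=((352,208),(298,128)))
for k,(a,b) in pairs.items():
    x,r=tri([(T,ft(a)),(S,fs(b))]);print(k,x.round(4),np.round(r,4))
for k,z,ps in(("stand",.06,[(550,289),(695,289),(548,41),(694,41)]),("rule",.061,[(596,276),(651,276),(594,57),(649,57)]),("rest",.055,[(88,66),(175,82),(53,222),(148,238)])):
    print(k,[at_z(T,ft(p),z)[:2].round(4).tolist() for p in ps])
print(at_z(T,ft((335,48)),.088)[:2],at_z(T,ft((352,208)),.09)[:2])
st=arm.observe();print(R.from_rotvec(st["ee_rot"]).as_matrix().round(3))
W=arm.calibration("wrist");print(W);Rt=R.from_rotvec(st["ee_rot"]).as_matrix()
print("cam in tool",Rt.T@(W["xyz"]-st["position"]),(Rt.T@P(W)[1]).round(3))
E
```

```text
sNL [ 0.4935 -0.1461  0.0547] [0.0009 0.0009]
sNR [ 0.4931 -0.2538  0.0605] [0.0003 0.0003]
sFL [ 0.6829 -0.1468  0.0566] [0.001 0.001]
sFR [ 0.6824 -0.256   0.0563] [0.0026 0.0026]
rNL [ 0.5033 -0.1807  0.0555] [0.0006 0.0006]
rNR [ 0.5036 -0.2223  0.0559] [0. 0.]
rFL [ 0.6694 -0.1798  0.0581] [0.0026 0.0026]
rFR [ 0.6689 -0.2213  0.0606] [0.0023 0.0023]
bFL [0.6649 0.203  0.0486] [0.0014 0.0014]
bFR [0.6538 0.1372 0.043 ] [0.0015 0.0015]
bNL [0.5457 0.2258 0.0477] [0.0005 0.0005]
bottle [0.6701 0.0155 0.0825] [0.0021 0.0021]
glue [0.549  0.0025 0.0849] [0.0017 0.0017]
stand [[0.4932, -0.1463], [0.4933, -0.2541], [0.6824, -0.1474], [0.6825, -0.2578]]
rule [[0.5028, -0.1806], [0.5029, -0.2215], [0.6698, -0.1818], [0.6698, -0.2234]]
rest [[0.6641, 0.201], [0.6517, 0.1349], [0.5443, 0.2251], [0.5322, 0.1537]]
[0.66973815 0.01366982] [0.54901473 0.00107105]
[[-0.95   0.312 -0.   ]
 [ 0.312  0.95  -0.001]
 [-0.    -0.001 -1.   ]]
{'K': array([[346.13065205,   0.        , 318.59113559],
       [  0.        , 346.13065205, 239.36777725],
       [  0.        ,   0.        ,   1.        ]]), 'xyz': array([0.12068727, 0.6178886 , 0.38435381]), 'orientation': array([-0.25187691, -0.18138166,  1.2439071 ])}
cam in tool [ 7.78543701e-02 -3.22551561e-05 -1.58326425e-01] [[-0.001 -0.958 -0.286]
 [ 1.    -0.001  0.   ]
 [-0.001 -0.286  0.958]]
```

```bash
cat > go.py <<'E'
# usage: go.py x y z yaw(of tool-x minus 180deg): prints total slide & dr units needed (slide first, then turn)
import sys
from h import *
from cell import arm
s=arm.observe();x,y,z,w=map(float,sys.argv[1:5]);Rt=R.from_rotvec(s["ee_rot"])
Rg=R.from_matrix([[-np.cos(w),-np.sin(w),0],[-np.sin(w),np.cos(w),0],[0,0,-1]])
Rg=Rg if np.linalg.det(Rg.as_matrix())>0 else None
d=np.array([x,y,z])-s["position"]
print("t",round(s["clock"],2),"pos",s["position"].round(4),"F",s["force"].round(1),"w",round(float(s["width"]),3),"gf",round(float(s["gripper_force"]),1),"speed",float(np.abs(s["dq"]).max().round(3)))
print("slide units tool now",(Rt.inv().apply(d)/.3).round(4),"in goal frame",(Rg.inv().apply(d)/.3).round(4),"dr",((Rt.inv()*Rg).as_rotvec()/.12).round(3))
E
python3 -m pendant '{"slide":[[-0.092,-0.064,0],[-0.092,-0.064,0],[-0.092,-0.064,0],[-0.092,-0.064,0],[-0.092,-0.064,0],[-0.092,-0.064,0],[-0.092,-0.064,0],[-0.092,-0.064,0],[-0.092,-0.064,0],[-0.092,-0.064,0]],"dr":[[0,0,0],[0,0,0],[0,0,0],[0,0,0],[0,0,0],[0,0,0],[0,0,0],[0,0,0],[0,0,0],[0,0,0]],"claw":[0,0,0,0,0,0,0,0,0,0]}'
python3 go.py 0.5 0.19 0.23 -0.177
```

```text
clock: 1.1
position: [0.3976, 0.3241, 0.2265]
ee_rot: [-0.496, -3.102, 0.001]
force: [0.2, 0.9, -0.5]
width: 0.181
gripper_force: 0.0
t 1.1 pos [0.3976 0.3241 0.2265] F [ 0.2  0.9 -0.5] w 0.181 gf 0.0 speed 0.694
slide units tool now [-0.4635 -0.3185 -0.0116] in goal frame [-0.4146 -0.38   -0.0116] dr [-0.003 -0.002 -1.165]
```

```bash
python3 -m pendant '{"slide":[[-0.093,-0.064,0],[-0.093,-0.064,0],[-0.093,-0.064,0],[-0.093,-0.064,0],[-0.093,-0.064,0],[0,0,0],[0,0,0],[0,0,0],[0,0,0]],"dr":[[0,0,0],[0,0,0],[0,0,0],[0,0,0],[0,0,0],[0,0,-0.6],[0,0,-0.56],[0,0,0],[0,0,0]],"claw":[0,0,0,0,0,0,0,0,0]}'
python3 - <<'E'
from cell import arm
import cv2,pickle
c=arm.calibration("wrist");im=arm.get_image("wrist")[:,:,::-1]
cv2.imwrite("pics/w1.png",im);pickle.dump(c,open("w1.pkl","wb"))
E
python3 go.py 0.44 -0.2 0.23 0
```

```text
clock: 2.0
position: [0.4996, 0.1908, 0.2265]
ee_rot: [-0.281, -3.128, 0.0]
force: [-0.0, -0.0, -0.7]
width: 0.006
gripper_force: 0.0
t 2.05 pos [0.4996 0.1909 0.2266] F [-0.2 -0.  -0.2] w 0.008 gf 0.0 speed 0.007
slide units tool now [-0.0367 -1.3176 -0.0113] in goal frame [ 0.1987 -1.3031 -0.0114] dr [-1.000e-03 -3.000e-03 -1.493e+00]
```

View pics/w1.png

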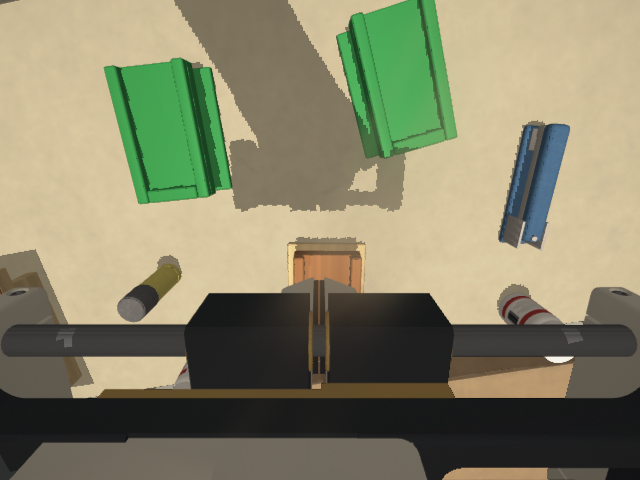

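The wrist view (up in the image is towards the robot) shows the rest behind the fingers at (327,265), with the green ones at (165,130) and (400,80). I'll back off towards the robot so the whole rest is visible.

```bash
python3 -m pendant '{"slide":[[0.11,0,0],[0.11,0,0],[0.11,0,0],[0.11,0,0],[0,0,0],[0,0,0]],"dr":[[0,0,0],[0,0,0],[0,0,0],[0,0,0],[0,0,0],[0,0,0]],"claw":[0,0,0,0,0,0]}'
python3 - <<'E'
from cell import arm
import cv2,pickle
c=arm.calibration("wrist");im=arm.get_image("wrist")[:,:,::-1]
cv2.imwrite("pics/w2.png",im);pickle.dump(c,open("w2.pkl","wb"))
from h import *
print([proj(c,p) for p in((.664,.201,.055),(.652,.135,.055),(.544,.225,.055),(.532,.154,.055))])
cv2.imwrite("pics/w2c.png",cv2.resize(im[110:280,230:430],None,fx=3.5,fy=3.5,interpolation=cv2.INTER_CUBIC))
E
python3 go.py 0.38 -0.2 0.23 0
```

```text
clock: 2.65
position: [0.3696, 0.2145, 0.2271]
ee_rot: [0.277, 3.129, 0.001]
force: [0.7, -0.3, -0.3]
width: 0.004
gripper_force: 0.0
[array([350.04556111, 451.95954645]), array([295.11056582, 451.94125461]), array([355.05022643, 366.55786844]), array([290.75944638, 367.18346766])]
t 2.7 pos [0.3704 0.2143 0.227 ] F [ 0.2 -0.2  0. ] w 0.002 gf 0.0 speed 0.016
slide units tool now [-0.276  -1.3536 -0.0106] in goal frame [-0.032  -1.381  -0.0099] dr [ 0.005  0.007 -1.483]
```

View pics/w2c.png

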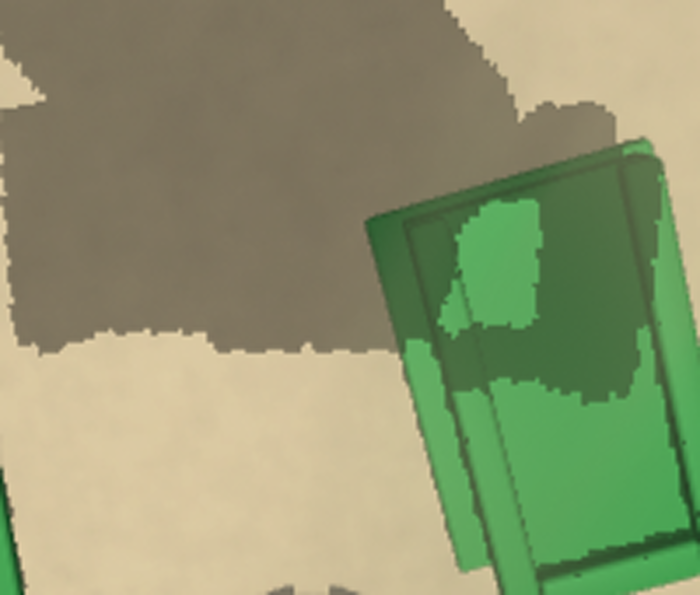

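I went the wrong way. The rest is only clear of the gripper when seen from farther forward, and the top and scene views already give a first measurement. I'll go forward past it for the close view.

```bash
python3 -m pendant '{"slide":[[-0.115,0,0],[-0.115,0,0],[-0.115,0,0],[-0.115,0,0],[-0.115,0,0],[-0.115,0,0],[-0.115,0,0],[-0.115,0,0],[0,0,0],[0,0,0]],"dr":[[0,0,0],[0,0,0],[0,0,0],[0,0,0],[0,0,0],[0,0,0],[0,0,0],[0,0,0],[0,0,0],[0,0,0]],"claw":[0,0,0,0,0,0,0,0,0,0]}'
python3 - <<'E'
from cell import arm
import cv2,pickle
c=arm.calibration("wrist");im=arm.get_image("wrist")[:,:,::-1]
cv2.imwrite("pics/w3.png",im);pickle.dump(c,open("w3.pkl","wb"))
from h import *
q=np.array([proj(c,p) for p in((.664,.201,.055),(.652,.135,.055),(.544,.225,.055),(.532,.154,.055))]);print(q)
u,v=q.mean(0).astype(int);u0,v0=u-90,max(v-75,0);print("crop origin",u0,v0)
cv2.imwrite("pics/w3c.png",cv2.resize(im[v0:v0+150,u0:u0+180],None,fx=4,fy=4,interpolation=cv2.INTER_CUBIC))
E
python3 go.py 0.60 -0.2 0.23 0
```

```text
clock: 3.7
position: [0.6426, 0.164, 0.2256]
ee_rot: [-0.282, -3.128, 0.002]
force: [-0.9, -0.3, 0.1]
width: 0.001
gripper_force: 0.0
[[359.4054738  233.535169  ]
 [291.43586799 233.59124723]
 [366.34804366 100.50092672]
 [285.09713721 101.67558619]]
crop origin 235 92
t 3.75 pos [0.6417 0.1648 0.226 ] F [-0.1  0.4  0.3] w 0.006 gf 0.0 speed 0.024
slide units tool now [-0.0795 -1.2212 -0.0126] in goal frame [ 0.139  -1.2159 -0.0135] dr [-0.006 -0.008 -1.49 ]
```

View pics/w3c.png

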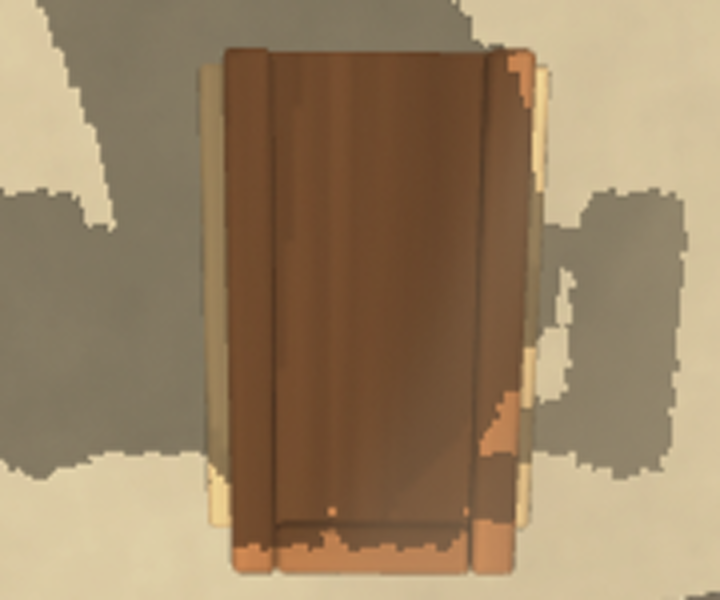

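The close view shows the brown rest from above. Its top corners are at crop pixels (225,50), (535,50), (233,573) and (514,573), and the foot of the stop is along row 523.

```bash
python3 - <<'E'
from h import *
import pickle
from cell import arm
c=pickle.load(open("w3.pkl","rb"));T=arm.calibration("top")
f=lambda p:(235+(p[0]+.5)/4-.5,92+(p[1]+.5)/4-.5)
ft=lambda p:(235+(p[0]+.5)/4-.5,180+(p[1]+.5)/4-.5)
C={k:at_z(c,f(p),.055) for k,p in dict(NR=(225,50),NL=(535,50),FR=(233,573),FL=(514,573)).items()}
for k,p in C.items():print(k,p.round(4))
for k,pt,pw in(("FL",(88,66),(514,573)),("FR",(175,82),(233,573)),("NL",(53,222),(535,50)),("NR",(148,238),(225,50))):print("2view",k,tri([(T,ft(pt)),(c,f(pw))])[0].round(4))
x=(C["FL"]+C["FR"]-C["NL"]-C["NR"])/2;y=(C["FL"]+C["NL"]-C["FR"]-C["NR"])/2
print("len",np.linalg.norm(x),"wid",np.linalg.norm(y),"yaw",np.arctan2(x[1],x[0]),np.arctan2(-y[0],y[1]))
m=sum(C.values())/4;print("centre",m)
st=[at_z(c,f(p),.045) for p in((277,523),(470,523))];print("stop foot",st,sum(st)/2)
a=np.arctan2(x[1],x[0]);print("stop from centre",m+.049*np.array([np.cos(a),np.sin(a),0]))
E
```

```text
NR [0.5349 0.1586 0.055 ]
NL [0.5473 0.2263 0.055 ]
FR [0.6535 0.1361 0.055 ]
FL [0.666  0.2044 0.055 ]
2view FL [0.6685 0.2041 0.0424]
2view FR [0.6538 0.1354 0.0503]
2view NL [0.5465 0.2277 0.0414]
2view NR [0.5341 0.1565 0.0384]
len 0.12074145602124467 wid 0.06912638885785939 yaw -0.18504444623380079 -0.18080763301193156
centre [0.60044338 0.18138068 0.055     ]
stop foot [array([0.64536898, 0.14838497, 0.045     ]), array([0.6541048 , 0.19619409, 0.045     ])] [0.64973689 0.17228953 0.045     ]
stop from centre [0.64860686 0.17236516 0.055     ]
```

```bash
python3 -m pendant '{"slide":[[-0.008,-0.12,0],[-0.008,-0.12,0],[-0.008,-0.12,0],[-0.008,-0.12,0],[-0.008,-0.12,0],[-0.008,-0.12,0],[-0.008,-0.12,0],[-0.008,-0.12,0],[-0.008,-0.12,0],[-0.008,-0.12,0]],"dr":[[0,0,0],[0,0,0],[0,0,0],[0,0,0],[0,0,0],[0,0,0],[0,0,0],[0,0,0],[0,0,0],[0,0,0]],"claw":[0,0,0,0,0,0,0,0,0,0]}'; python3 go.py 0.60 -0.2 0.20 0
```

```text
clock: 4.75
position: [0.6009, -0.1938, 0.2272]
ee_rot: [0.277, 3.129, 0.001]
force: [-0.2, -0.5, -0.6]
width: 0.006
gripper_force: 0.0
t 4.75 pos [ 0.6009 -0.1938  0.2272] F [-0.2 -0.5 -0.6] w 0.006 gf 0.0 speed 0.612
slide units tool now [-0.0008 -0.0208  0.0905] in goal frame [ 0.0028 -0.0205  0.0905] dr [ 0.004  0.004 -1.474]
```

Rest: yaw −0.183, stop foot at (0.649, 0.172), and its size matches the description. Next I square up over the stand and look.

```bash
python3 -m pendant '{"slide":[[0,-0.02,0],[-0.02,0,0],[0,0,0],[0,0,0]],"dr":[[0,0,-0.74],[0,0,-0.73],[0,0,0],[0,0,0]],"claw":[0,0,0,0]}'
python3 - <<'E'
from cell import arm
import cv2,pickle
c=arm.calibration("wrist");im=arm.get_image("wrist")[:,:,::-1]
cv2.imwrite("pics/w4.png",im);pickle.dump(c,open("w4.pkl","wb"))
from h import *
q=np.array([proj(c,p) for p in((.493,-.146,.06),(.493,-.256,.06),(.503,-.181,.061),(.503,-.2215,.061))]);print(q)
u,v=q.mean(0).astype(int);u0,v0=u-90,max(v-40,0);print("crop origin",u0,v0)
cv2.imwrite("pics/w4c.png",cv2.resize(im[v0:v0+150,u0:u0+180],None,fx=4,fy=4,interpolation=cv2.INTER_CUBIC))
E
python3 go.py 0.60 -0.2 0.07 0
```

```text
clock: 5.15
position: [0.6062, -0.1989, 0.2268]
ee_rot: [0.005, 3.142, 0.001]
force: [0.2, 0.1, 0.0]
width: 0.003
gripper_force: 0.0
[[378.42550724  93.17115818]
 [252.08750734  93.65828246]
 [338.15226736 105.50607087]
 [291.92966563 105.68499279]]
crop origin 225 59
t 5.2 pos [ 0.6062 -0.1989  0.2268] F [ 0.6  1.1 -1.1] w 0.001 gf 0.0 speed 0.007
slide units tool now [ 0.0207 -0.0041  0.5227] in goal frame [ 0.0207 -0.0038  0.5227] dr [ 0.003 -0.    -0.022]
```

View pics/w4c.png

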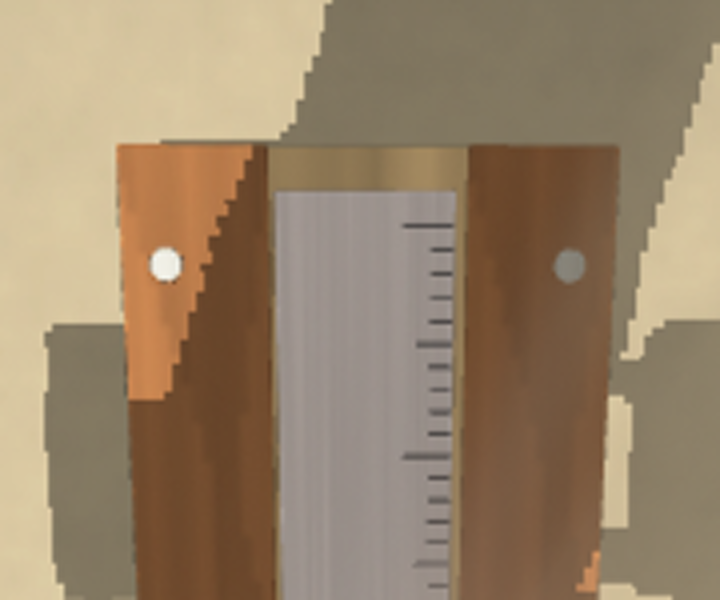

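The near part of the stand is in view: corners at (118,145) and (619,145), and the rule's near end from (275,191) to (456,191).

```bash
python3 - <<'E'
from h import *
import pickle
c=pickle.load(open("w4.pkl","rb"))
f=lambda p:(225+(p[0]+.5)/4-.5,59+(p[1]+.5)/4-.5)
for p in((118,145),(619,145)):print(at_z(c,f(p),.06))
for p in((275,191),(456,191)):print(at_z(c,f(p),.061))
E
python3 -m pendant '{"slide":[[0,0,0.08],[0,0,0.08],[0,0,0.08],[0,0,0.08],[0,0,0.08],[0,0,0.08],[0,0,0],[0,0,0]],"dr":[[0,0,0],[0,0,0],[0,0,0],[0,0,0],[0,0,0],[0,0,0],[0,0,0],[0,0,0]],"claw":[0,0,0,0,0,0,0,0]}'; python3 go.py 0.60 -0.201 0.061 0
```

```text
[ 0.49398906 -0.25428278  0.06      ]
[ 0.49437984 -0.14510886  0.06      ]
[ 0.50357052 -0.22024773  0.061     ]
[ 0.50371431 -0.18057659  0.061     ]
clock: 6.0
position: [0.6064, -0.1993, 0.0831]
ee_rot: [-0.003, -3.141, -0.0]
force: [0.4, -0.0, -0.3]
width: 0.004
gripper_force: 0.0
t 6.0 pos [ 0.6064 -0.1993  0.0831] F [ 0.4 -0.  -0.3] w 0.004 gf 0.0 speed 0.024
slide units tool now [ 0.0212 -0.0056  0.0737] in goal frame [ 0.0213 -0.0056  0.0736] dr [ 0.001 -0.004 -0.014]
```

```bash
python3 -m pendant '{"slide":[[0,-0.004,0.02],[0,0,0.02],[0,0,0.02],[0,0,0.006],[0,0,0.006],[0,0,0.0]],"dr":[[0,0,0],[0,0,0],[0,0,0],[0,0,0],[0,0,0],[0,0,0]],"claw":[0,0,0,0,0,0]}'; python3 go.py 0.60 -0.201 0.061 0
```

```text
clock: 6.6
position: [0.6067, -0.201, 0.0615]
ee_rot: [0.002, 3.141, -0.0]
force: [-0.7, 0.8, 2.6]
width: 0.007
gripper_force: 1.3
t 6.6 pos [ 0.6067 -0.201   0.0615] F [-0.7  0.8  2.6] w 0.007 gf 1.3 speed 0.003
slide units tool now [0.0224 0.0001 0.0015] in goal frame [0.0224 0.0001 0.0015] dr [-0.001  0.005 -0.012]
```

Contact at z = 0.0615. I press a little more and start sliding.

```bash
python3 -m pendant '{"slide":[[0,0,0.004],[0,0,0.003],[0.01,0,0],[0.02,0,0],[0.02,0,0],[0,0,0]],"dr":[[0,0,0],[0,0,0],[0,0,0],[0,0,0],[0,0,0],[0,0,0]],"claw":[0,0,0,0,0,0]}'; python3 go.py 0.545 -0.201 0.061 0
```

```text
clock: 7.2
position: [0.5935, -0.2016, 0.0613]
ee_rot: [0.002, 3.136, -0.002]
force: [-0.7, -0.1, 13.5]
width: 0.005
gripper_force: 7.2
t 7.2 pos [ 0.5935 -0.2016  0.0613] F [-0.7 -0.1 13.5] w 0.005 gf 7.2 speed 0.012
slide units tool now [0.1617 0.0018 0.0003] in goal frame [0.1617 0.0021 0.0011] dr [-0.01   0.044 -0.013]
```

```bash
python3 -m pendant '{"slide":[[0.02,0,0],[0.02,0,0],[0.02,0,0],[0.02,0,0],[0.02,0,0],[0.02,0,0],[0.02,0,0],[0.01,0,0],[0,0,0]],"dr":[[0,0,0],[0,0,0],[0,0,0],[0,0,0],[0,0,0],[0,0,0],[0,0,0],[0,0,0],[0,0,0]],"claw":[0,0,0,0,0,0,0,0,0]}'; python3 go.py 0.545 -0.201 0.061 0
python3 - <<'E'
from cell import arm
import cv2
from h import *
c=arm.calibration("wrist");im=arm.get_image("wrist")[:,:,::-1];cv2.imwrite("pics/w5.png",im)
for x in np.arange(.42,.525,.005):
    u,v=proj(c,(x,-.205,.061)).round().astype(int);print(round(x,3),v,im[v,u].tolist(),end="; ")
E
```

```text
clock: 8.1
position: [0.549, -0.2016, 0.0613]
ee_rot: [0.002, 3.136, -0.002]
force: [0.8, -0.4, 14.5]
width: 0.009
gripper_force: 7.5
t 8.1 pos [ 0.549  -0.2016  0.0613] F [ 0.8 -0.4 14.5] w 0.009 gf 7.5 speed 0.009
slide units tool now [0.0133 0.0021 0.0009] in goal frame [0.0133 0.0022 0.001 ] dr [-0.012  0.049 -0.012]
0.42 0 [159, 196, 214]; 0.425 15 [103, 128, 139]; 0.43 29 [96, 118, 129]; 0.435 43 [96, 119, 129]; 0.44 57 [96, 119, 129]; 0.445 70 [97, 120, 130]; 0.45 83 [148, 153, 164]; 0.455 96 [147, 152, 163]; 0.46 109 [147, 153, 162]; 0.465 121 [146, 151, 162]; 0.47 133 [144, 151, 160]; 0.475 145 [144, 149, 159]; 0.48 157 [145, 150, 161]; 0.485 168 [144, 149, 160]; 0.49 179 [143, 149, 159]; 0.495 190 [143, 148, 157]; 0.5 201 [142, 147, 157]; 0.505 212 [142, 147, 157]; 0.51 222 [140, 146, 156]; 0.515 232 [140, 145, 155]; 0.52 242 [139, 145, 155]; 0.525 252 [139, 144, 154];
```

The rule moves with the tool: its near end is at about x = 0.447, so about 46 mm sticks out. A little more, hold, then lift off.

```bash
python3 -m pendant '{"slide":[[0.012,0,0],[0,0,0],[0,0,0],[0,0,-0.01],[0,0,-0.05],[0,0,-0.1],[0,0,-0.03],[0,0,0]],"dr":[[0,0,0],[0,0,0],[0,0,0],[0,0,0],[0,0,0],[0,0,0],[0,0,0],[0,0,0]],"claw":[0,0,0,0,0,0,1,1]}'; python3 go.py 0.4675 -0.2005 0.12 0
```

```text
clock: 8.95
position: [0.5437, -0.2011, 0.1173]
ee_rot: [0.002, 3.139, -0.001]
force: [-0.9, -0.2, 0.3]
width: 0.133
gripper_force: 0.0
t 8.95 pos [ 0.5437 -0.2011  0.1173] F [-0.9 -0.2  0.3] w 0.133 gf 0.0 speed 0.032
slide units tool now [ 0.254   0.0017 -0.0096] in goal frame [ 0.254   0.0021 -0.0089] dr [-0.005  0.022 -0.011]
```

```bash
python3 -m pendant '{"slide":[[0.05,0,0],[0.07,0,0],[0.07,0,0],[0.064,0,0],[0,0,0],[0,0,0],[0,0,0]],"dr":[[0,0,0],[0,0.02,0],[0,0,0],[0,0,0],[0,0,0],[0,0,0],[0,0,0]],"claw":[1,1,1,1,1,1,1]}'; 
python3 - <<'E'
from cell import arm
import cv2
from h import *
c=arm.calibration("wrist");im=arm.get_image("wrist")[:,:,::-1];cv2.imwrite("pics/w6.png",im)
t=arm.calibration("top");it=arm.get_image("top")[:,:,::-1]
cv2.imwrite("pics/pair6.png",np.hstack([cv2.resize(im,(400,300)),cv2.resize(it[170:305,320:500],(400,300),interpolation=cv2.INTER_CUBIC)]))
E
python3 go.py 0.4675 -0.2005 0.046 0
```

```text
clock: 9.65
position: [0.4675, -0.2005, 0.1158]
ee_rot: [-0.001, -3.139, -0.0]
force: [0.4, 0.4, -0.4]
width: 0.739
gripper_force: 0.0
t 9.75 pos [ 0.4675 -0.2006  0.1159] F [ 0.4 -0.2  0.4] w 0.823 gf 0.0 speed 0.004
slide units tool now [-0.0007  0.0003  0.2329] in goal frame [-1.000e-04  3.000e-04  2.329e-01] dr [-0.    -0.019 -0.005]
```

View pics/pair6.png

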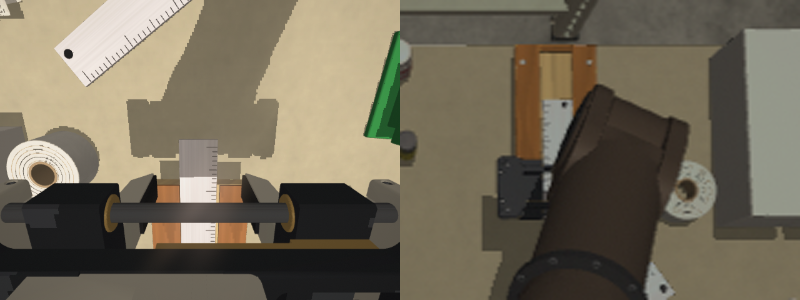

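The wrist view (left half) shows the rule sticking out about 50 mm, straight, and centred between the open fingers. I go down and grip.

```bash
python3 -m pendant '{"slide":[[0,0,0.06],[0,0,0.06],[0,0,0.06],[0,0,0.053],[0,0,0],[0,0,0],[0,0,0]],"dr":[[0,0,0],[0,0,0],[0,0,0],[0,0,0],[0,0,0],[0,0,0],[0,0,0]],"claw":[1,1,1,1,1,0.7,0.55]}' 30
python3 -m pendant '{"slide":[[0,0,0],[0,0,0],[0,0,0],[0,0,0],[0,0,0],[0,0,0],[0,0,0]],"dr":[[0,0,0],[0,0,0],[0,0,0],[0,0,0],[0,0,0],[0,0,0],[0,0,0]],"claw":[0.4,0.3,0.2,0.2,0.2,0.2,0.2]}' 40
python3 go.py 0.4675 -0.2005 0.046 0
```

```text
clock: 10.45
position: [0.4672, -0.2009, 0.047]
ee_rot: [-0.002, -3.14, 0.001]
force: [0.4, 0.5, 0.5]
width: 0.874
gripper_force: 0.0
clock: 11.15
position: [0.4665, -0.2007, 0.0463]
ee_rot: [-0.002, -3.139, -0.0]
force: [-0.2, 0.4, 0.4]
width: 0.423
gripper_force: 40.0
t 11.15 pos [ 0.4665 -0.2007  0.0463] F [-0.2  0.4  0.4] w 0.423 gf 40.0 speed 0.001
slide units tool now [-0.0033  0.0007  0.0008] in goal frame [-0.0033  0.0007  0.0008] dr [ 0.   -0.02 -0.01]
```

Gripped at 0.423 (about 39 mm). Lift straight up.

```bash
python3 -m pendant '{"slide":[[0,0,-0.02],[0,0,-0.04],[0,0,-0.06],[0,0,-0.06],[0,0,-0.06],[0,0,-0.06],[0,0,-0.06],[0,0,-0.04],[0,0,-0.0],[0,0,0]],"dr":[[0,0,0],[0,0,0],[0,0,0],[0,0,0],[0,0,0],[0,0,0],[0,0,0],[0,0,0],[0,0,0],[0,0,0]],"claw":[0.2,0.2,0.2,0.2,0.2,0.2,0.2,0.2,0.2,0.2]}' 40
python3 - <<'E'
from cell import arm
import cv2
from h import *
s=arm.observe();c=arm.calibration("wrist");im=arm.get_image("wrist")[:,:,::-1];cv2.imwrite("pics/w7.png",im)
cv2.imwrite("pics/w7c.png",cv2.resize(im[120:320,220:420],(700,700),interpolation=cv2.INTER_CUBIC)[:600])
print(s["position"],s["gripper_force"])
p=s["position"]
for dx in(-.02,-.025,-.03,-.035):
  print(dx,[proj(c,p+[dx,dy,.0147]).round(1).tolist() for dy in(-.02,.02)])
E
```

```text
clock: 12.15
position: [0.4667, -0.2006, 0.1662]
ee_rot: [-0.002, -3.139, -0.0]
force: [-0.4, 1.3, -0.6]
width: 0.424
gripper_force: 40.0
[ 0.46665112 -0.20059316  0.16617436] 39.982919096946716
-0.02 [[273.5, 271.4], [363.3, 271.2]]
-0.025 [[273.0, 260.8], [363.6, 260.6]]
-0.03 [[272.6, 250.0], [364.0, 249.8]]
-0.035 [[272.1, 239.1], [364.5, 238.9]]
```

View pics/w7c.png

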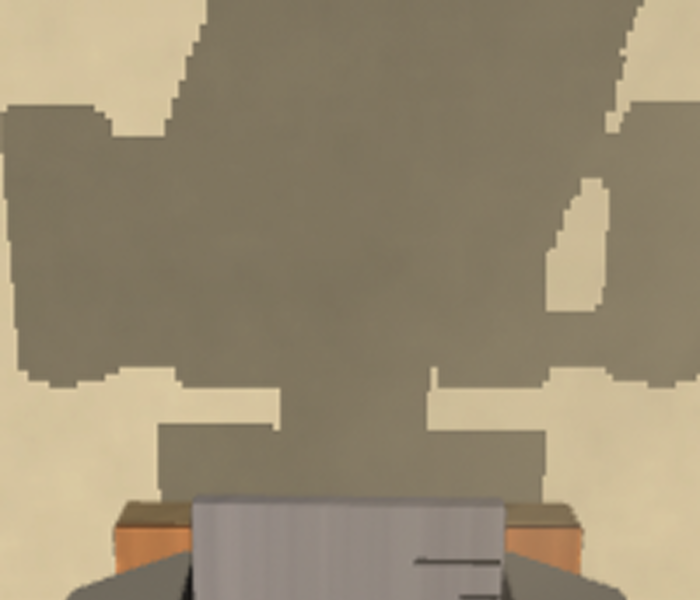

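The rule is held straight, with its near edge at full-image row 264, about 23.6 mm behind the TCP. Its far end is therefore 141 mm ahead. Carry it over to the rest.

```bash
python3 go.py 0.498 0.2002 0.166 -0.183; python3 -m pendant '{"slide":[[0,0.06,0],[0,0.1,0],[0,0.12,0],[0,0.12,0],[0,0.12,0],[0,0.12,0],[0,0.12,0],[0,0.12,0],[0,0.12,0],[0,0.1,0]],"dr":[[0,0,0],[0,0,0],[0,0,0],[0,0,0],[0,0,0],[0,0,0],[0,0,0],[0,0,0],[0,0,0],[0,0,0]],"claw":[0.2,0.2,0.2,0.2,0.2,0.2,0.2,0.2,0.2,0.2]}' 40;python3 go.py 0.498 0.2002 0.166 -0.183
```

```text
t 12.2 pos [ 0.4663 -0.2005  0.1657] F [ 0.9 -0.9 -0.8] w 0.424 gf 40.0 speed 0.01
slide units tool now [-1.0400e-01  1.3358e+00 -1.0000e-03] in goal frame [ 1.3920e-01  1.3326e+00 -1.1000e-03] dr [ 0.    -0.027  1.515]
clock: 13.2
position: [0.4663, 0.1312, 0.1653]
ee_rot: [-0.0, -3.138, 0.0]
force: [0.3, 0.1, -0.5]
width: 0.425
gripper_force: 40.0
t 13.2 pos [0.4663 0.1312 0.1653] F [ 0.3  0.1 -0.5] w 0.425 gf 40.0 speed 0.608
slide units tool now [-0.1056  0.2299 -0.0029] in goal frame [-0.0621  0.2453 -0.0025] dr [-0.005 -0.034  1.524]
```

```bash
python3 -m pendant '{"slide":[[-0.03,0.07,0],[-0.03,0.06,0],[-0.03,0.05,0],[-0.0,0.02,0],[0,0,0],[0,0,0],[0,0,0]],"dr":[[0,0,0],[0,0,0],[0,0,0],[0,0,0.5],[0,0,0.5],[0,-0.03,0.52],[0,0,0]],"claw":[0.2,0.2,0.2,0.2,0.2,0.2,0.2]}' 40;python3 go.py 0.498 0.2002 0.06 -0.183
```

```text
clock: 13.9
position: [0.4936, 0.1891, 0.165]
ee_rot: [-0.289, -3.128, 0.003]
force: [0.8, 0.1, -0.6]
width: 0.424
gripper_force: 40.0
t 13.9 pos [0.4936 0.1891 0.165 ] F [ 0.8  0.1 -0.6] w 0.424 gf 40.0 speed 0.07
slide units tool now [-0.0078  0.0397  0.3501] in goal frame [-0.0077  0.0391  0.3501] dr [-0.014 -0.003 -0.012]
```

```bash
python3 -m pendant '{"slide":[[-0.008,0.039,0],[0,0,0.06],[0,0,0.08],[0,0,0.08],[0,0,0.08],[0,0,0.05],[0,0,0],[0,0,0]],"dr":[[0,0,0],[0,0,0],[0,0,0],[0,0,0],[0,0,0],[0,0,0],[0,0,0],[0,0,0]],"claw":[0.2,0.2,0.2,0.2,0.2,0.2,0.2,0.2]}' 40;python3 go.py 0.498 0.2002 0.042 -0.183
python3 - <<'E'
from cell import arm
import cv2
from h import *
a=arm.get_image("scene")[:,:,::-1];t=arm.get_image("top")[:,:,::-1]
cv2.imwrite("pics/pair8.png",np.hstack([cv2.resize(a[190:280,220:340],(400,300),interpolation=cv2.INTER_CUBIC),cv2.resize(t[180:270,215:335],(400,300),interpolation=cv2.INTER_CUBIC)]))
E
```

```text
clock: 14.7
position: [0.4991, 0.2008, 0.0611]
ee_rot: [0.286, 3.128, -0.001]
force: [0.1, 0.3, -1.1]
width: 0.428
gripper_force: 40.0
t 14.7 pos [0.4991 0.2008 0.0611] F [ 0.1  0.3 -1.1] w 0.428 gf 40.0 speed 0.023
slide units tool now [ 0.0032 -0.0026  0.0638] in goal frame [ 0.0031 -0.0026  0.0638] dr [-0.003  0.006  0.003]
```

View pics/pair8.png

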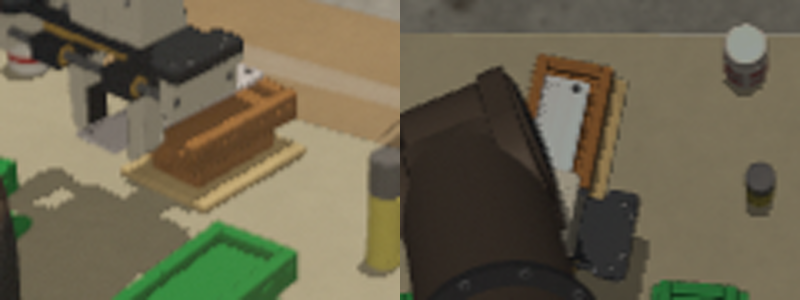

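In the top view (right half), the rule hangs over the channel, inside its walls and short of the stop. Lower it slowly.

```bash
python3 -m pendant '{"slide":[[0,-0.0026,0.015],[0,0,0.015],[0,0,0.015],[0,0,0.015],[0,0,0.012],[0,0,0.008],[0,0,0.004],[0,0,0]],"dr":[[0,0,0],[0,0,0],[0,0,0],[0,0,0],[0,0,0],[0,0,0],[0,0,0],[0,0,0]],"claw":[0.2,0.2,0.2,0.2,0.2,0.2,0.2,0.2]}' 40;python3 go.py 0.51 0.198 0.0345 -0.183
```

```text
clock: 15.6
position: [0.4987, 0.1994, 0.0358]
ee_rot: [0.288, 3.127, -0.001]
force: [-0.2, -0.0, -0.6]
width: 0.422
gripper_force: 40.0
t 15.6 pos [0.4987 0.1994 0.0358] F [-0.2 -0.  -0.6] w 0.422 gf 40.0 speed 0.005
slide units tool now [-0.0378  0.0022  0.0044] in goal frame [-0.0378  0.0021  0.0044] dr [-0.004  0.009 -0.005]
```

There's no contact, and the underside is below the tops of the walls. Advance to the stop.

```bash
python3 -m pendant '{"slide":[[-0.008,0,0],[-0.008,0,0],[-0.008,0,0],[-0.006,0,0],[-0.004,0,0],[0,0,0]],"dr":[[0,0,0],[0,0,0],[0,0,0],[0,0,0],[0,0,0],[0,0,0]],"claw":[0.2,0.2,0.2,0.2,0.2,0.2]}' 40;python3 go.py 0.51 0.198 0.0345 -0.183
```

```text
clock: 16.2
position: [0.509, 0.1976, 0.036]
ee_rot: [0.288, 3.127, -0.001]
force: [-0.0, -0.2, -0.8]
width: 0.423
gripper_force: 40.0
t 16.2 pos [0.509  0.1976 0.036 ] F [-0.  -0.2 -0.8] w 0.423 gf 40.0 speed 0.007
slide units tool now [-0.0029  0.002   0.005 ] in goal frame [-0.0029  0.002   0.005 ] dr [-0.002  0.012 -0.007]
```

```bash
python3 -m pendant '{"slide":[[-0.004,0,0],[-0.004,0,0],[0,0,0],[0,0,0]],"dr":[[0,0,0],[0,0,0],[0,0,0],[0,0,0]],"claw":[0.2,0.2,0.2,0.2]}' 40;python3 go.py 0.51 0.198 0.0345 -0.183
```

```text
clock: 16.6
position: [0.5097, 0.1972, 0.0355]
ee_rot: [-0.287, -3.127, 0.002]
force: [-5.2, 1.6, -1.2]
width: 0.421
gripper_force: 40.0
t 16.6 pos [0.5097 0.1972 0.0355] F [-5.2  1.6 -1.2] w 0.421 gf 40.0 speed 0.001
slide units tool now [-0.0005  0.0028  0.0035] in goal frame [-0.0005  0.0028  0.0035] dr [-0.01  -0.009 -0.001]
```

Against the stop, with about 5 N at the place I predicted. Lower it to the floor.

```bash
python3 -m pendant '{"slide":[[0,0,0.003],[0,0,0.003],[0,0,0],[0,0,0]],"dr":[[0,0,0],[0,0,0],[0,0,0],[0,0,0]],"claw":[0.2,0.2,0.2,0.2]}' 40;python3 go.py 0.51 0.198 0.0345 -0.183
```

```text
clock: 17.0
position: [0.5098, 0.1973, 0.0339]
ee_rot: [-0.287, -3.127, 0.002]
force: [-6.4, 1.1, 0.4]
width: 0.419
gripper_force: 40.0
t 17.0 pos [0.5098 0.1973 0.0339] F [-6.4  1.1  0.4] w 0.419 gf 40.0 speed 0.001
slide units tool now [-0.0003  0.0025 -0.002 ] in goal frame [-0.0003  0.0025 -0.002 ] dr [-0.009 -0.008 -0.   ]
```

```bash
python3 -m pendant '{"slide":[[0,0,0.003],[0,0,0],[0,0,0],[0,0,0],[0,0,0],[0,0,0],[0,0,0]],"dr":[[0,0,0],[0,0,0],[0,0,0],[0,0,0],[0,0,0],[0,0,0],[0,0,0]],"claw":[0.2,0.2,0.5,0.6,0.7,0.8,0.8]}' 40;python3 go.py 0.51 0.198 0.15 -0.183
```

```text
clock: 17.7
position: [0.5114, 0.1972, 0.0334]
ee_rot: [0.288, 3.127, -0.0]
force: [0.7, -0.3, -0.1]
width: 0.78
gripper_force: 0.0
t 17.7 pos [0.5114 0.1972 0.0334] F [ 0.7 -0.3 -0.1] w 0.78 gf 0.0 speed 0.002
slide units tool now [ 0.0046  0.0018 -0.3888] in goal frame [ 0.0052  0.0018 -0.3888] dr [-0.001  0.014 -0.007]
```

Released. Go up, then move forward past the rest to see where the rule lies.

```bash
python3 -m pendant '{"slide":[[0,0,-0.05],[0,0,-0.1],[0,0,-0.12],[0,0,-0.12],[0,0,-0.12],[0,0,-0.12],[-0.1,0,0],[-0.12,0,0],[-0.12,0,0],[-0.1,0,0]],"dr":[[0,0,0],[0,0,0],[0,0,0],[0,0,0],[0,0,0],[0,0,0],[0,0,0],[0,0,0],[0,0,0],[0,0,0]],"claw":[0.8,0.8,0.8,0.8,0.8,0.8,0.5,0.2,0,0]}'
python3 -m pendant '{"slide":[[0,0,0],[0,0,0],[0,0,0]],"dr":[[0,0,0],[0,0,0],[0,0,0]],"claw":[0,0,0]}'
python3 - <<'E'
from cell import arm
import cv2,pickle
from h import *
c=arm.calibration("wrist");im=arm.get_image("wrist")[:,:,::-1];pickle.dump(c,open("w9.pkl","wb"))
cv2.imwrite("pics/w9.png",im)
q=np.array([proj(c,p) for p in((.666,.204,.055),(.653,.136,.055),(.49,.22,.049),(.48,.18,.049))]);print(q)
u,v=q.mean(0).astype(int);u0,v0=u-100,max(v-100,0);print("crop origin",u0,v0)
cv2.imwrite("pics/w9c.png",cv2.resize(im[v0:v0+200,u0:u0+200],None,fx=3,fy=3,interpolation=cv2.INTER_CUBIC))
E
```

```text
clock: 18.7
position: [0.6424, 0.1725, 0.2225]
ee_rot: [0.289, 3.126, -0.001]
force: [0.9, -0.3, 0.0]
width: 0.502
gripper_force: 0.0
clock: 19.0
position: [0.6397, 0.1738, 0.2223]
ee_rot: [0.287, 3.128, -0.0]
force: [-0.4, 0.2, 0.0]
width: 0.239
gripper_force: 0.0
[[353.64622146 240.067977  ]
 [283.17398881 239.73538711]
 [339.69373049  40.63091845]
 [291.40078441  37.29675745]]
crop origin 216 39
```

View pics/w9c.png

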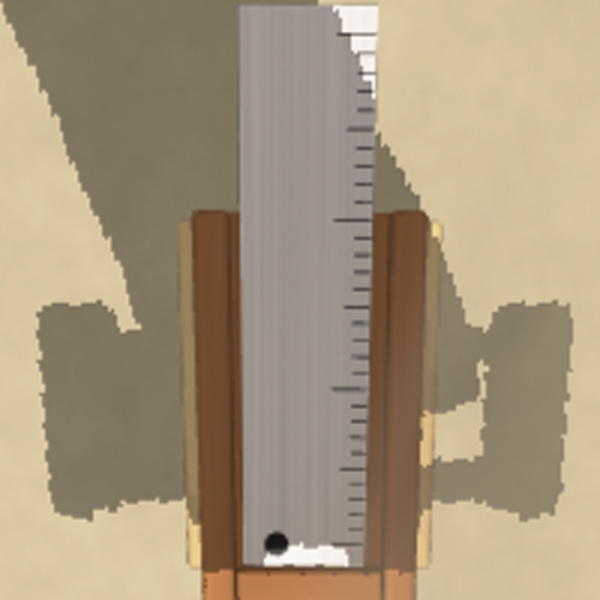

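```bash
python3 - <<'E'
from h import *
import pickle
c=pickle.load(open("w9.pkl","rb"))
f=lambda p:(216+(p[0]+.5)/3-.5,39+(p[1]+.5)/3-.5)
m=np.array([.6004,.1814]);a=-.183;M=np.array([[np.cos(a),np.sin(a)],[-np.sin(a),np.cos(a)]])
for p in((239,5),(378,5),(243,566),(363,566)):print(p,"in rest",(M@(at_z(c,f(p),.049)[:2]-m)).round(4))
for p in((192,211),(428,211)):print(p,"rest corner",(M@(at_z(c,f(p),.055)[:2]-m)).round(4))
E
python3 go.py 0.6 0.17 0.22 -0.183
```

```text
(239, 5) in rest [-0.1158 -0.02  ]
(378, 5) in rest [-0.1158  0.0195]
(243, 566) in rest [ 0.049 -0.022]
(363, 566) in rest [0.049  0.0176]
(192, 211) rest corner [-0.0605 -0.0345]
(428, 211) rest corner [-0.0604  0.0349]
t 19.05 pos [0.6397 0.1738 0.2225] F [-0.1  0.4 -0.3] w 0.198 gf 0.0 speed 0.004
slide units tool now [ 0.1278 -0.0366  0.0083] in goal frame [ 0.1278 -0.0366  0.0084] dr [0.    0.005 0.002]
```

The rule spans x from −0.116 to +0.049 in the rest frame, so it is home against the stop. It is about 1 mm off centre, and its apparent length matches lying flat at floor height. Hand in.

```bash
python3 -c "
from cell import arm
print(arm.sign_off())"
```

```text
the job is handed in; nothing more can be done
None
```

The job is handed in at about 19 s on the clock, with no verdict returned: by my last measurement the smaller rule lies flat in the brown rest's channel, home against the stop and about 1 mm off centre, let go of, and no bystander was touched as far as I saw.

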